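Take the bottle carrier off the safety hook

ROBOT

A 6-joint arm with a two-finger parallel gripper is mounted at the origin on a cart in front of the work surface, level with it; the furniture and walls round the work are solid. World frame = base frame: x ahead of the robot, y to its left, z up, the work surface at z = 0. Lengths are in mm, angles in rad, forces in N, time in s.
With the tool pointing down it reaches from about 350 to 775 mm from the base axis. Payload 7.3 kg.
Tool frame: the origin (TCP) lies between the finger pads; the fingertips stand tcp_to_tips ahead of it and the grasp point (between the pads) lies 5 mm behind it (tcp_to_tips is the distance from the TCP to the fingertips, in mm); z points along the fingers, x is the direction in which the jaws open and shut, and the axes are right-handed (so a half turn about z gives the same grasp; the last joint's range is limited). The gripper opens to 92 mm and grips with 3 to 60 N. Pads are 19 mm wide; open, the fingers measure 130 mm over their backs; the gripper's body (75 mm by 190 mm) begins 47 mm behind the grasp point.
Start: joints at [1.028, 0.342, 1.524, -0, 1.275, -0.146], TCP at [202.883, 484.233, 240.741] pointing down, gripper open.
Joint ranges: [-2.53, 2.53], [-0.77, 2.02], [0.04, 2.7], [-1, 4.14], [0.28, 2.66], [-3.11, 3.11]. Speed limits (rad/s): [2.57, 2.57, 3.14, 3.14, 3.14, 3.14].

INTERFACE

Orientations are given as [roll, pitch, yaw] about the fixed x, y, z axes, in that order (R = Rz(yaw) Ry(pitch) Rx(roll)).
In Python, from plant import * gives the robot as it stands.
- The arm moves only by the tool drive_tool, never from a script. Its argument "deltas" is a list of rows, each an object of numbers: "hand": the gripper's target within -1 to 1 (shut at 1, half-way at 0, fully open at -1); "tx", "ty", "tz": the shift along the tool's x, y, z each as a share of 4 cm, from -1 to 1; "wx", "wy", "wz": the turn, a rotation vector about the tool's x, y, z each as a share of 5 degrees, from -1 to 1. In form: [{"hand": .., "tx": .., "ty": .., "tz": .., "wx": .., "wy": .., "wz": ..}, ...]. A call has 1 to 20 rows; each row shifts and turns the commanded pose from where the row before left it, along the tool's axes as they then stand; what a row does not reach is not made up. A row lasts 1/12 s, in which the tool goes at most 41.7 mm and 7.16 degrees, less where a joint would pass 70% of its speed; a pose out of reach is approached as far as the arm can. A call with a number of a shift or a turn outside -1 to 1 is refused whole. A call with a gripper value outside its range is refused whole. The fingers move at their own pace and stop on an object; the grip force is fixed at half the most. Time passes only in rows, so rows that do not move let the fingers close. It gives the time, the measured TCP pose, the force and the opening at its end, in the units of the state.
- get_obs(): the state, without advancing time (a new reading comes with each control period).
- capture(name): name is "side" or "top" or "wrist"; returns the picture (384x512x3 uint8, red, green, blue); there is no depth.
- camera_model(name): a dict with "fx", "fy", "cx", "cy" (pixels), "D" ([k1, k2, p1, p2, k3] as OpenCV has them; the pictures are not rectified), "rvec" (rotation vector, rad) and "tvec" (3), from world to camera coordinates, as OpenCV has them. Camera axes: x right, y down, z forward; pixel columns grow to the right and rows downward; lengths in mm; the calibration is good to about 2 mm. A picture is of the moment at which its call begins: read the wrist's pose just before it. camera_model takes no time and is no camera call; for the wrist camera it gives the pose at the moment of the call.
- close_job(): hands the job in, once; it reports no verdict.
The state is a dict: "time": time; "joint_positions": joint angles; "dq": joint speeds; "tau": joint torques, N m; "tool_pos": TCP position; "tcp_rot": TCP orientation; "contact_force": force on the tool from outside, world axes, zero at the start; "moment": the same for the moment, N m; "grip_width": finger opening in mm.
Only numpy, scipy, OpenCV 4.12 (cv2) and the standard library are available. Lean on these libraries where they do the work, as an engineer would, in place of code of your own. Each camera call takes 0.05 s, during which the arm holds its last target.

TASK

Take the blue bottle carrier by its bail and press the bail bar outward against the hook's orange sprung keeper until the keeper is fully open, then lift the bar up out of the throat and off the hook, and set the carrier down gently, upright, in the white drip tray. Feel your way and never force the hook (no more than about 16 N); open the keeper only with the bail bar, keep the gripper off the hook and its stand, and leave the other things alone.

Things in the scene. Friction and masses are not known exactly. Their poses are not given: they have to be found in the camera images.
- hook_stand: Grey base plate, steel post and steel hook, fixed to the table. Origin on the table, nominally below the edge of the hook's lip. x points from the hook to the post (post at x = +112 mm, clamp block up to 197 mm high); -x is outward, the way the hook opens; z up. Loading the hook with more than about 16 N is forcing it.
- lip_nominal (a point): Nominal outer edge of the hook's lip, at the height of the hanging bar's centre (190 mm). The real hook (arm, lip, keeper, tip as one) is clamped up to 22 mm further out or in along the stand's x; this is NOT in any reading and must be felt. The lip is 16 mm wide, top at 209 mm, with a bead turned down to 198 mm: a bar under it, from the edge 60 mm inward, cannot rise.
- keeper_nominal (a point): Nominal inner face of the orange keeper, 20 mm wide, top at 204 mm (same unknown shift as the lip). Hinged 20 mm below here, it swings outward only and springs back. The bar's centre meets it 3.5 mm inside the lip's edge, is clear of the lip 5 mm outside the edge, and hits the hard stop 7 mm outside. It takes about 8 N to start, 10 to 12 N near the stop; then the force rises steeply.
- saddle_nominal (a point): Nominal point on top of the hook's flat arm (the saddle), 185 mm high, where the bar hangs. The arm runs along the stand's x, is 10 mm wide, 12 mm thick (with the keeper's hinge 25 mm), and its tip ends 30 mm outward of the lip's edge.
- bail_bar (a point): Centre of the carrier's bail bar, steel, 10 mm thick, 145 mm above the carrier's underside; y along the bar, z up. It hangs on the saddle under the lip, the hook arm between the carrier's two legs. To get off: once the bar is clear of the lip, raise it 25 to 45 mm, then draw it outward at least 65 mm past the lip's edge before raising it higher (the bottle cap is under the arm).
- bail_grip (a point): Centre of the outer face of one of the two black rubber grip blocks at the ends of the bail bar, each 18 mm (x), 10 mm (y), 26 mm (z). The bail is 64 mm wide over both blocks: it can be taken from above, closing along the bar, with the hook between the fingers. 44 mm is free between the blocks.
- bottle_cap (a point): Top of the cap of the amber reagent bottle fixed in the carrier's cup, 75 mm below the bail bar's centre.
- carrier_foot (a point): Centre of the underside of the carrier, 145 mm below the bail bar; z up. The carrier's blue cup is 58 (x) x 64 (y) x 30 mm. Carrier and bottle together weigh 0.2 to 0.36 kg.
- drip_tray: White open tray, 150 (x) x 130 (y) mm outside, walls 4 mm thick and 18 mm high, floor about 4 to 5 mm thick, fixed to the table. Origin at the centre of its underside, on the table.
- beaker: Glass beaker, 75 x 81 x 95 mm, bystander; origin at the centre of its underside.
- dark_bottle: Black reagent bottle, 36 mm across, 66 mm tall, bystander; origin at the centre of its underside.
- pale_bottle: White reagent bottle with a black cap, 36 mm across, 66 mm tall, bystander; origin at the centre of its underside.
- tape: Roll of yellow tape lying flat, 68 mm across, 18 mm high, bystander; origin at the centre of its underside.

How it is judged:
By the outcome, as a careful person would: the job done as asked, in the order asked, and still so for the second after the job is handed in, with the robot touching nothing.
It also fails if it takes over 72 s, if anything falls off the work surface, if the arm or the gripper's body presses on something with over 40 N, if the wrist force passes 120 N, or if a joint passes its speed limit or range.

## Working session

There is one attempt and no reset: what is moved stays moved. The work goes in short steps, Python scripts to look and compute and a tool call to move; the robot and the scene stay as the last step left them, time stands still between calls to the robot, and variables do not carry over. Pictures are saved under pics/ and viewed, and the job is handed in when it is done.

Besides the shell and the picture viewer there is one more tool, called as name(argument=value, ...), one argument or row to a line, values as JSON. drive_tool: Moves the arm, as the interface text tells. Its arguments: {"type":"object","properties":{"deltas":{"type":"array","items":{"type":"object","properties":{"hand":{"type":"number"},"tx":{"type":"number"},"ty":{"type":"number"},"tz":{"type":"number"},"wx":{"type":"number"},"wy":{"type":"number"},"wz":{"type":"number"}}}}},"required":["deltas"]}

```bash
ls; mkdir -p pics
python3 - <<'E'
from plant import *
import cv2,json
o=get_obs();print(o)
for n in ["side","top","wrist"]:
    m=camera_model(n);print(n,m)
    im=capture(n);cv2.imwrite(f"pics/{n}0.png",im[:,:,::-1])
E
```

```text
pics
{'time': 0.0, 'joint_positions': array([ 1.02802160e+00,  3.42744931e-01,  1.52502080e+00, -1.36894722e-06,
        1.27534751e+00, -1.46002483e-01]), 'dq': array([ 2.73651450e-04, -3.94214783e-05,  6.12878276e-04,  7.87858198e-04,
        1.20145599e-03, -7.21215330e-05]), 'tau': array([ 2.70572364e-04, -4.31245279e+01, -2.44220781e+01,  7.16474955e-02,
        5.59645495e-02, -1.53433466e-04]), 'tool_pos': array([202.66950508, 483.90023005, 240.03207737]), 'tcp_rot': array([-3.14137273e+00,  1.50460316e-03,  1.17402465e+00]), 'contact_force': array([-0.67575975, -0.81139016,  0.20615261]), 'moment': array([ 0.01467318, -0.02677232,  0.03441782]), 'grip_width': 91.475907171468}
side {'fx': 453.8930734369702, 'fy': 453.8930734369702, 'cx': 262.66958336489654, 'cy': 189.4422492430234, 'D': array([-0.10981182,  0.        ,  0.        ,  0.        ,  0.        ]), 'rvec': array([ 1.96438775, -0.41007956,  0.2699738 ]), 'tvec': array([-505.24449059,  172.31608958, 1094.9613918 ])}
top {'fx': 400.84980764670485, 'fy': 400.84980764670485, 'cx': 251.61817912454623, 'cy': 188.9520653631255, 'D': array([-0.04019903,  0.        ,  0.        ,  0.        ,  0.        ]), 'rvec': array([ 2.16176252, -2.14030401,  0.16741836]), 'tvec': array([ -68.3395869 ,  540.73554685, 1388.99096559])}
wrist {'fx': 266.6182361026347, 'fy': 266.6182361026347, 'cx': 252.4780184932006, 'cy': 193.48126759809398, 'D': array([-0.02376254,  0.        ,  0.        ,  0.        ,  0.        ]), 'rvec': array([-2.41735566, -1.60592269, -0.22334975]), 'tvec': array([-524.50353233,  -33.67388359,  389.72984862])}
```

View pics/side0.png

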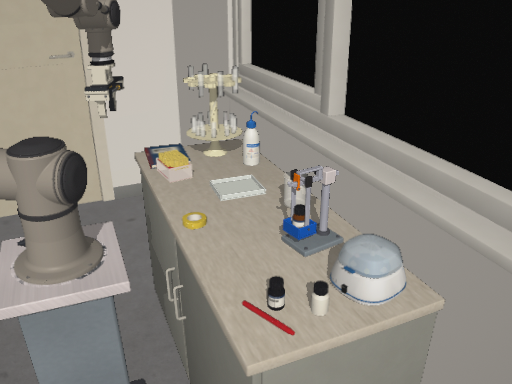

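View pics/top0.png

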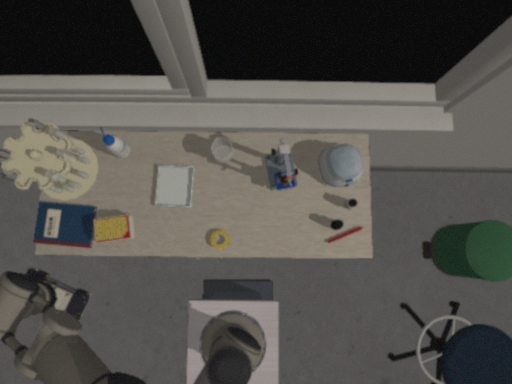

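View pics/wrist0.png

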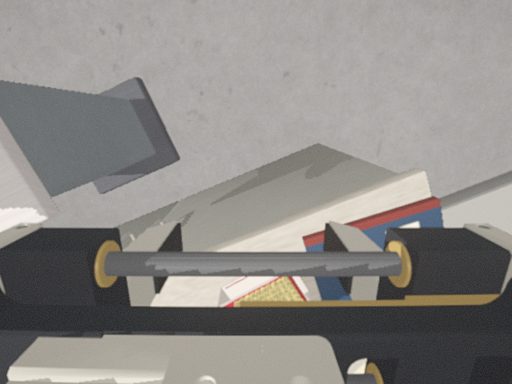

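```bash
cat > h.py <<'E'
from plant import *
import cv2, numpy as np
from scipy.spatial.transform import Rotation as Ro
def ray(m,px):
    K=np.array([[m["fx"],0,m["cx"]],[0,m["fy"],m["cy"]],[0,0,1]])
    p=cv2.undistortPoints(np.array([[px]],float),K,m["D"])[0,0]
    R=cv2.Rodrigues(m["rvec"])[0]; c=-R.T@m["tvec"]
    d=R.T@np.array([p[0],p[1],1]); return c,d/np.linalg.norm(d)
def onz(m,px,z):
    c,d=ray(m,px); return c+d*(z-c[2])/d[2]
def proj(m,P):
    K=np.array([[m["fx"],0,m["cx"]],[0,m["fy"],m["cy"]],[0,0,1]])
    return cv2.projectPoints(np.array(P,float).reshape(-1,3),m["rvec"],m["tvec"],K,m["D"])[0][:,0]
def tri(m1,p1,m2,p2):
    c1,d1=ray(m1,p1);c2,d2=ray(m2,p2)
    A=np.array([d1,-d2]).T; s=np.linalg.lstsq(A,c2-c1,rcond=None)[0]
    a=c1+d1*s[0];b=c2+d2*s[1]; return (a+b)/2,np.linalg.norm(a-b)
E
python3 - <<'E'
from h import *
t=cv2.imread("pics/top0.png");s=cv2.imread("pics/side0.png")
cv2.imwrite("pics/t1.png",cv2.resize(t[120:220,230:370],None,fx=5.5,fy=5.5,interpolation=cv2.INTER_CUBIC))
cv2.imwrite("pics/s1.png",cv2.resize(s[155:260,265:355],None,fx=5.5,fy=5.5,interpolation=cv2.INTER_CUBIC))
mt=camera_model("top")
for n,p,z in [("tray",(174,186),18),("hook",(284,178),190),("post",(284,145),190),("beaker?",(222,149),80),("dark",(337,225),66),("pale",(351,203),66),("tape",(219,239),10)]: print(n,onz(mt,p,z).round(0))
E
```

```text
tray [552. 218.  18.]
hook [ 556. -165.  190.]
post [ 665. -165.  190.]
beaker? [676.  43.  80.]
dark [ 414. -360.   66.]
pale [ 492. -411.   66.]
tape [364.  52.  10.]
```

View pics/t1.png

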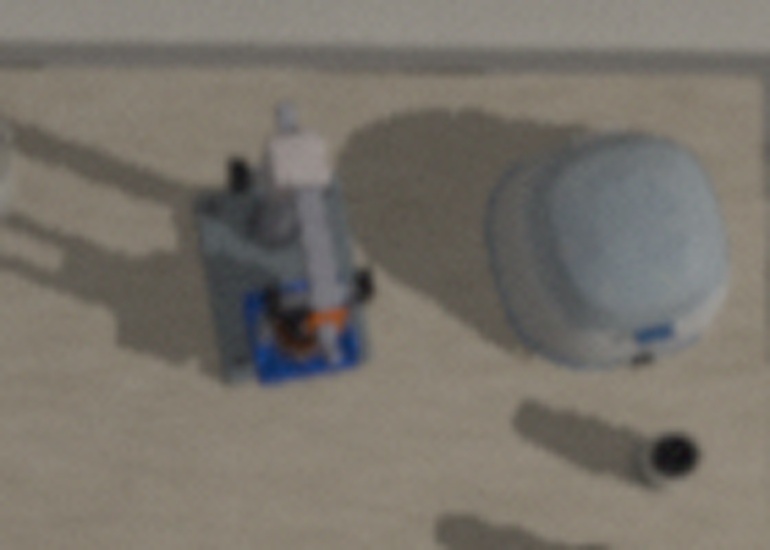

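View pics/s1.png

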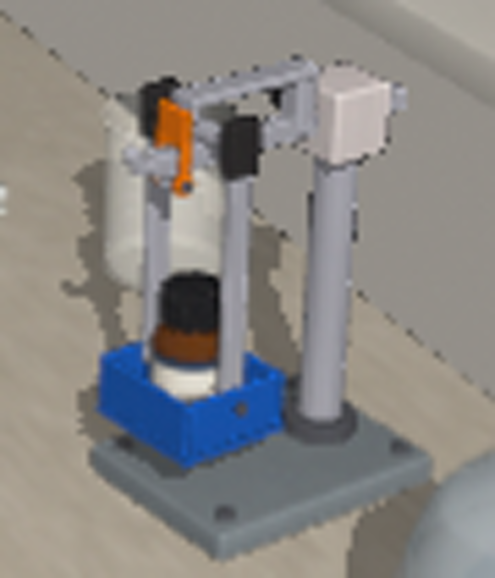

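Run:
```python
from h import *
mt=camera_model("top");ms=camera_model("side")
T=lambda p:(p[0]/5.5+230-.4,p[1]/5.5+120-.4); S=lambda p:(p[0]/5.5+265-.4,p[1]/5.5+155-.4)
a,e1=tri(mt,T((272,290)),ms,S((160,107)));b,e2=tri(mt,T((362,285)),ms,S((240,147)))
print("L",a,e1,"R",b,e2, "mid",(a+b)/2, "yaw",np.arctan2(*(a-b)[[1,0]]), np.linalg.norm(a-b))
# at z=200
print(onz(mt,T((272,290)),203),onz(mt,T((362,285)),203))
# base corners top view z~12
for p in [(200,200),(228,380),(368,362),(335,165)]: print("base",onz(mt,T(p),10).round(1))
for p in [(285,285),(327,365)]: print("")
print("arm",onz(mt,T((333,360)),185),"clampblock",onz(mt,T((300,160)),197),"lip",onz(mt,T((327,305)),209),onz(mt,T((312,190)),209))
im=cv2.imread("pics/top0.png")
cv2.imwrite("pics/tr.png",cv2.resize(im[150:225,130:220],None,fx=7,fy=7,interpolation=cv2.INTER_CUBIC))
```

```text
L [ 571.57661506 -147.80672869  190.30089656] 5.635645335586937 R [ 578.2595729  -201.74398034  190.63622392] 1.1326496146175755 mid [ 574.91809398 -174.77535452  190.46856024] yaw 1.6940705150572473 54.35072662710395
[ 571.81623611 -147.93428143  203.        ] [ 575.35706894 -200.00581497  203.        ]
base [ 669.1 -115.    10. ]
base [ 547.4 -134.    10. ]
base [ 560.5 -227.    10. ]
base [ 694.3 -205.7   10. ]


arm [ 534.13572865 -184.93112932  185.        ] clampblock [ 650.53223355 -164.90415373  197.        ] lip [ 562.2884845  -179.06390943  209.        ] [ 629.78988779 -170.69352743  209.        ]
```

View pics/tr.png

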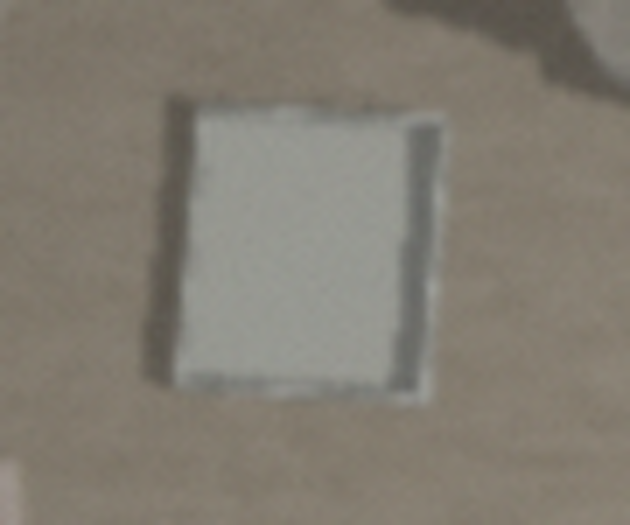

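```bash
cat >> h.py <<'E'
def todelta(goal,yaw=None):
    o=get_obs();R=Ro.from_euler('xyz',o["tcp_rot"]).as_matrix()
    d=R.T@(np.array(goal)-o["tool_pos"])/40
    print("tool d/40:",d.round(3))
    if yaw is not None:
        Rg=Ro.from_euler('xyz',[np.pi,0,yaw]).as_matrix()
        print("rotvec/5deg",(Ro.from_matrix(R.T@Rg).as_rotvec()/np.radians(5)).round(3))
def cammodel_tool():
    m=camera_model("wrist");o=get_obs();R=Ro.from_euler('xyz',o["tcp_rot"]).as_matrix()
    Rc=cv2.Rodrigues(m["rvec"])[0];c=-Rc.T@m["tvec"]
    return R.T@(c-o["tool_pos"]), R.T@Rc.T
E
python3 - <<'E'
from h import *
import plant; print([n for n in dir(plant) if n[0]!='_'])
print({k:getattr(plant,k) for k in dir(plant) if 'tip' in k.lower()})
p,R=cammodel_tool();print(p.round(1),R.round(3))
mt=camera_model("top")
P=[onz(mt,(x/7+130-.43,y/7+150-.43),18) for x,y in [(192,103),(448,112),(432,402),(176,388)]]
print(np.round(P,1),np.mean(P,0))
todelta([540,-170,330],1.716)
E
```

```text
['Unreachable', 'camera_model', 'capture', 'close_job', 'get_obs', 'tcp_to_tips']
{'tcp_to_tips': 14.0}
[-1.000e-01 -7.350e+01 -1.437e+02] [[ 1.    -0.001  0.   ]
 [ 0.001  0.962  0.274]
 [-0.001 -0.274  0.962]]
[[631.8 283.1  18. ]
 [628.4 149.3  18. ]
 [476.7 153.   18. ]
 [482.5 284.8  18. ]] [554.84736512 217.54513184  18.        ]
tool d/40: [-11.823  14.095  -2.234]
rotvec/5deg [-5.000e-03  1.100e-02 -6.211e+00]
```

drive_tool(
  deltas=[
    {"tz": -0.5,"hand": -1},
    {"tx": -0.64,"ty": 0.76,"tz": -0.1,"hand": -1},
    {"tx": -0.64,"ty": 0.76,"tz": -0.1,"hand": -1},
    {"tx": -0.64,"ty": 0.76,"tz": -0.1,"hand": -1},
    {"tx": -0.64,"ty": 0.76,"tz": -0.1,"hand": -1},
    {"tx": -0.64,"ty": 0.76,"tz": -0.1,"hand": -1},
    {"tx": -0.64,"ty": 0.76,"tz": -0.1,"hand": -1},
    {"tx": -0.64,"ty": 0.76,"tz": -0.1,"hand": -1},
    {"tx": -0.64,"ty": 0.76,"tz": -0.1,"hand": -1},
    {"tx": -0.64,"ty": 0.76,"tz": -0.1,"hand": -1},
    {"tx": -0.64,"ty": 0.76,"tz": -0.1,"hand": -1},
    {"tx": -0.64,"ty": 0.76,"tz": -0.1,"hand": -1},
    {"tx": -0.64,"ty": 0.76,"tz": -0.1,"hand": -1},
    {"tx": -0.64,"ty": 0.76,"tz": -0.1,"hand": -1},
    {"tx": -0.64,"ty": 0.76,"tz": -0.1,"hand": -1},
    {"tx": -0.64,"ty": 0.76,"tz": -0.1,"hand": -1},
    {"tx": -0.64,"ty": 0.76,"tz": -0.1,"hand": -1},
    {"tx": -0.64,"ty": 0.76,"tz": -0.1,"hand": -1},
  ],
)

```text
invalid input
```

Run:
```python
from h import *
o=get_obs();print(o["tool_pos"],o["tcp_rot"],o["time"])
todelta([540,-170,330],1.716)
```

```text
[202.7360451  483.98593566 240.23985296] [-3.14141306e+00  1.06903086e-03  1.17398167e+00] 0.15
tool d/40: [-11.823  14.095  -2.234]
rotvec/5deg [-5.000e-03  1.100e-02 -6.211e+00]
```

drive_tool(
  deltas=[
    {"hand": -1,"tx": 0,"ty": 0,"tz": -0.5,"wx": 0,"wy": 0,"wz": 0},
    {"hand": -1,"tx": -0.6,"ty": 0.7,"tz": -0.1,"wx": 0,"wy": 0,"wz": 0},
    {"hand": -1,"tx": -0.64,"ty": 0.76,"tz": -0.1,"wx": 0,"wy": 0,"wz": 0},
    {"hand": -1,"tx": -0.64,"ty": 0.76,"tz": -0.1,"wx": 0,"wy": 0,"wz": 0},
    {"hand": -1,"tx": -0.64,"ty": 0.76,"tz": -0.1,"wx": 0,"wy": 0,"wz": 0},
    {"hand": -1,"tx": -0.64,"ty": 0.76,"tz": -0.1,"wx": 0,"wy": 0,"wz": 0},
    {"hand": -1,"tx": -0.64,"ty": 0.76,"tz": -0.1,"wx": 0,"wy": 0,"wz": 0},
    {"hand": -1,"tx": -0.64,"ty": 0.76,"tz": -0.1,"wx": 0,"wy": 0,"wz": 0},
    {"hand": -1,"tx": -0.64,"ty": 0.76,"tz": -0.1,"wx": 0,"wy": 0,"wz": 0},
    {"hand": -1,"tx": -0.64,"ty": 0.76,"tz": -0.1,"wx": 0,"wy": 0,"wz": 0},
    {"hand": -1,"tx": -0.64,"ty": 0.76,"tz": -0.1,"wx": 0,"wy": 0,"wz": 0},
    {"hand": -1,"tx": -0.64,"ty": 0.76,"tz": -0.1,"wx": 0,"wy": 0,"wz": 0},
    {"hand": -1,"tx": -0.64,"ty": 0.76,"tz": -0.1,"wx": 0,"wy": 0,"wz": 0},
    {"hand": -1,"tx": -0.64,"ty": 0.76,"tz": -0.1,"wx": 0,"wy": 0,"wz": 0},
    {"hand": -1,"tx": -0.64,"ty": 0.76,"tz": -0.1,"wx": 0,"wy": 0,"wz": 0},
    {"hand": -1,"tx": -0.64,"ty": 0.76,"tz": -0.1,"wx": 0,"wy": 0,"wz": 0},
    {"hand": -1,"tx": -0.64,"ty": 0.76,"tz": -0.1,"wx": 0,"wy": 0,"wz": 0},
  ],
)

```text
time: 1.57
tool_pos: [492.0, -81.1, 324.7]
tcp_rot: [-3.141, -0.0, 1.174]
contact_force: [1.0, 1.3, 1.1]
grip_width: 91.8
```

Run:
```python
from h import *
o=get_obs();print(o["tool_pos"],o["tcp_rot"],o["time"])
todelta([540,-170,330],1.716)
```

```text
[491.95005661 -81.1105479  324.74021818] [-3.14129571e+00 -2.39321120e-04  1.17360703e+00] 1.5667
tool d/40: [-1.585  1.967 -0.132]
rotvec/5deg [-3.000e-03 -4.000e-03 -6.215e+00]
```

drive_tool(
  deltas=[
    {"hand": -1,"tx": -0.6,"ty": 0.7,"tz": -0.1,"wx": 0,"wy": 0,"wz": 0},
    {"hand": -1,"tx": -0.5,"ty": 0.6,"tz": 0,"wx": 0,"wy": 0,"wz": 0},
    {"hand": -1,"tx": -0.4,"ty": 0.5,"tz": 0,"wx": 0,"wy": 0,"wz": 0},
    {"hand": -1,"tx": 0,"ty": 0,"tz": 0,"wx": 0,"wy": 0,"wz": -1},
    {"hand": -1,"tx": 0,"ty": 0,"tz": 0,"wx": 0,"wy": 0,"wz": -1},
    {"hand": -1,"tx": 0,"ty": 0,"tz": 0,"wx": 0,"wy": 0,"wz": -1},
    {"hand": -1,"tx": 0,"ty": 0,"tz": 0,"wx": 0,"wy": 0,"wz": -1},
    {"hand": -1,"tx": 0,"ty": 0,"tz": 0,"wx": 0,"wy": 0,"wz": -1},
    {"hand": -1,"tx": 0,"ty": 0,"tz": 0,"wx": 0,"wy": 0,"wz": -1},
    {"hand": -1,"tx": 0,"ty": 0,"tz": 0,"wx": 0,"wy": 0,"wz": -0.2},
    {"hand": -1,"tx": 0,"ty": 0,"tz": 0,"wx": 0,"wy": 0,"wz": 0},
  ],
)

```text
time: 2.48
tool_pos: [534.7, -162.2, 328.4]
tcp_rot: [-3.141, -0.0, 1.714]
contact_force: [-0.1, 0.6, -0.0]
grip_width: 91.5
```

Run:
```python
from h import *
o=get_obs();print(o["tool_pos"],o["tcp_rot"],o["time"])
import pickle
m=camera_model("wrist");im=capture("wrist")[:,:,::-1];cv2.imwrite("pics/w1.png",im)
pickle.dump(m,open("w1.pkl","wb"))
```

```text
[ 534.73891594 -162.22868106  328.445746  ] [-3.14116754e+00 -3.95018789e-04  1.71383247e+00] 2.4833
```

View pics/w1.png

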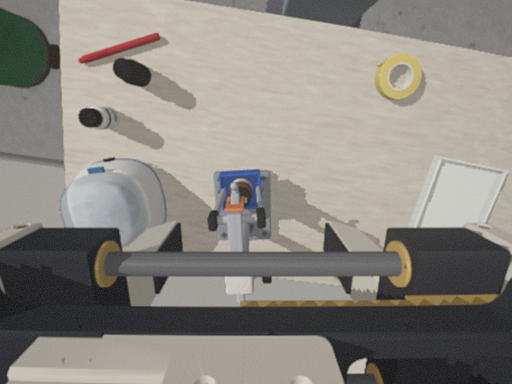

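Run:
```python
from h import *
im=cv2.imread("pics/w1.png")
cv2.imwrite("pics/w1c.png",cv2.resize(im[160:250,195:285],None,fx=6.5,fy=6.5,interpolation=cv2.INTER_CUBIC))
```

```text
(no output)
```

View pics/w1c.png

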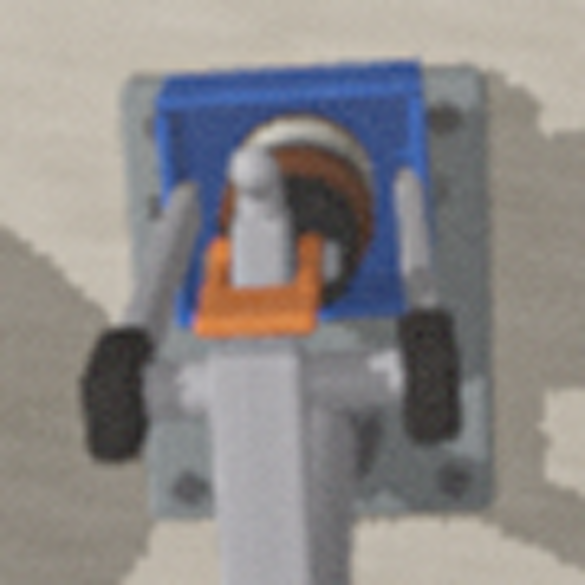

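Run:
```python
from h import *
import pickle
m=pickle.load(open("w1.pkl","rb"))
C=lambda p:(p[0]/6.5+195-.42,p[1]/6.5+160-.42)
for n,p,z in [("barL",(180,390),193),("barR",(370,383),193),("blkL",(117,394),190),("blkR",(431,376),190),("lipedgeL",(212,350),209),("lipedgeR",(300,350),209),("lipfar",(260,560),209),("keepTopL",(195,325),204),("keepTopR",(318,325),204),("tip",(252,165),185)]:
    print(n,onz(m,C(p),z).round(1))
for z,dx in ((203,0),(177,0)):
  print(z)
ms=camera_model("side");mt=camera_model("top")
# bar point by triangulate blocks w1 vs side
S=lambda p:(p[0]/5.5+265-.4,p[1]/5.5+155-.4);T=lambda p:(p[0]/5.5+230-.4,p[1]/5.5+120-.4)
print(tri(m,C((431,376)),ms,S((160,107))),tri(m,C((117,394)),ms,S((240,147))))
print(tri(m,C((431,376)),mt,T((272,290))),tri(m,C((117,394)),mt,T((362,285))))
```

```text
barL [ 575.5 -190.6  193. ]
barR [ 569.6 -158.4  193. ]
blkL [ 579.  -201.6  190. ]
blkR [ 567.9 -147.9  190. ]
lipedgeL [ 561.4 -185.3  209. ]
lipedgeR [ 559.4 -171.2  209. ]
lipfar [ 597.4 -173.   209. ]
keepTopL [ 559.3 -188.8  204. ]
keepTopR [ 556.5 -168.8  204. ]
tip [ 536.1 -183.5  185. ]
203
177
(array([ 568.07264514, -148.04708766,  190.31779013]), np.float64(0.484486077206006)) (array([ 578.86796774, -201.61486598,  190.55954656]), np.float64(0.19490507805595))
(array([ 575.48793419, -148.34929845,  174.65286048]), np.float64(4.903762531943824)) (array([ 576.89130975, -201.04278651,  195.05997681]), np.float64(0.15490551901011934))
```

Run:
```python
from h import *
todelta([573.4,-174.8,187],1.755)
```

```text
tool d/40: [-0.449  0.914  3.537]
rotvec/5deg [-0.004 -0.004 -0.484]
```

drive_tool(
  deltas=[
    {"hand": -1,"tx": -0.45,"ty": 0.91,"tz": 0,"wx": 0,"wy": 0,"wz": 0},
    {"hand": -1,"tx": 0,"ty": 0,"tz": 0.4,"wx": 0,"wy": 0,"wz": -0.48},
    {"hand": -1,"tx": 0,"ty": 0,"tz": 0.5,"wx": 0,"wy": 0,"wz": 0},
    {"hand": -1,"tx": 0,"ty": 0,"tz": 0.5,"wx": 0,"wy": 0,"wz": 0},
    {"hand": -1,"tx": 0,"ty": 0,"tz": 0.4,"wx": 0,"wy": 0,"wz": 0},
    {"hand": -1,"tx": 0,"ty": 0,"tz": 0.2,"wx": 0,"wy": 0,"wz": 0},
    {"hand": -1,"tx": 0,"ty": 0,"tz": 0,"wx": 0,"wy": 0,"wz": 0},
    {"hand": -1,"tx": 0,"ty": 0,"tz": 0,"wx": 0,"wy": 0,"wz": 0},
  ],
)

```text
time: 3.2
tool_pos: [573.6, -174.9, 249.1]
tcp_rot: [3.141, 0.0, 1.756]
contact_force: [0.4, -0.4, -0.6]
grip_width: 91.9
```

Run:
```python
from h import *
import pickle
o=get_obs();print(o["tool_pos"],o["tcp_rot"],o["time"],o["contact_force"])
todelta([573.4,-174.8,187],1.755)
m=camera_model("wrist");im=capture("wrist")[:,:,::-1];cv2.imwrite("pics/w2.png",im)
pickle.dump(m,open("w2.pkl","wb"))
```

```text
[ 573.56115242 -174.93959467  249.08516671] [3.14144312e+00 3.67558423e-05 1.75601220e+00] 3.2 [ 0.40059527 -0.4167204  -0.57212694]
tool d/40: [ 0.004 -0.004  1.552]
rotvec/5deg [0.002 0.    0.012]
```

View pics/w2.png

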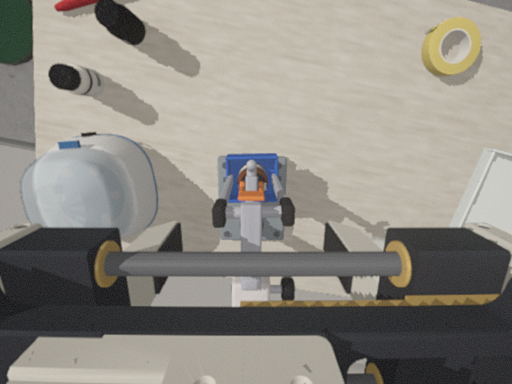

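drive_tool(
  deltas=[
    {"hand": -1,"tx": 0,"ty": 0,"tz": 0.4,"wx": 0,"wy": 0,"wz": 0},
    {"hand": -1,"tx": 0,"ty": 0,"tz": 0.5,"wx": 0,"wy": 0,"wz": 0},
    {"hand": -1,"tx": 0,"ty": 0,"tz": 0.4,"wx": 0,"wy": 0,"wz": 0},
    {"hand": -1,"tx": 0,"ty": 0,"tz": 0.25,"wx": 0,"wy": 0,"wz": 0},
    {"hand": -1,"tx": 0,"ty": 0,"tz": 0,"wx": 0,"wy": 0,"wz": 0},
    {"hand": -1,"tx": 0,"ty": 0,"tz": 0,"wx": 0,"wy": 0,"wz": 0},
  ],
)

```text
time: 3.75
tool_pos: [573.8, -175.0, 187.6]
tcp_rot: [3.141, 0.001, 1.757]
contact_force: [-1.1, 0.4, -0.2]
grip_width: 91.8
```

Run:
```python
from h import *
import pickle
o=get_obs();print(o["tool_pos"],o["tcp_rot"],o["time"],o["contact_force"])
im=capture("side")[:,:,::-1];cv2.imwrite("pics/s2.png",cv2.resize(im[120:260,240:400],None,fx=5,fy=5,interpolation=cv2.INTER_CUBIC)[:600])
```

```text
[ 573.8165028  -175.03622086  187.55114714] [3.14072204e+00 5.29212072e-04 1.75674978e+00] 3.75 [-1.14844389  0.35938636 -0.20007376]
```

View pics/s2.png

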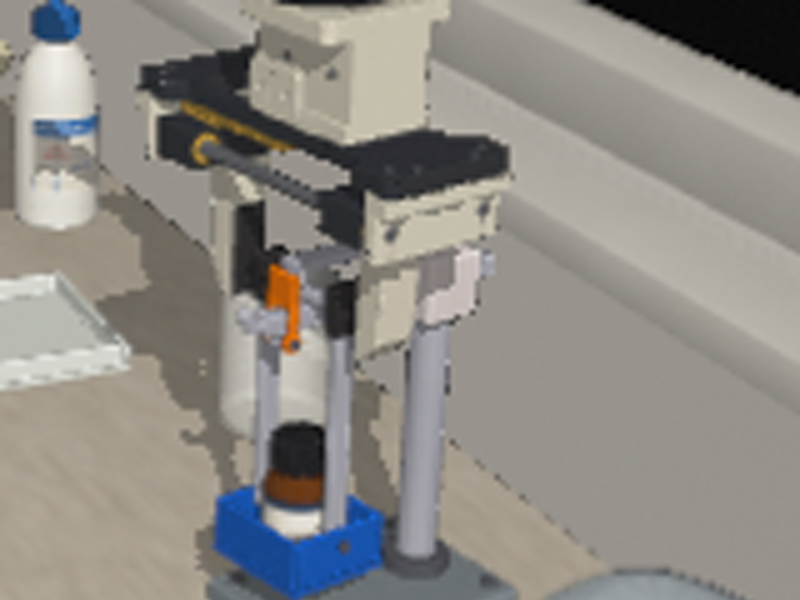

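drive_tool(
  deltas=[
    {"hand": 1,"tx": 0,"ty": 0,"tz": 0,"wx": 0,"wy": 0,"wz": 0},
    {"hand": 1,"tx": 0,"ty": 0,"tz": 0,"wx": 0,"wy": 0,"wz": 0},
    {"hand": 1,"tx": 0,"ty": 0,"tz": 0,"wx": 0,"wy": 0,"wz": 0},
    {"hand": 1,"tx": 0,"ty": 0,"tz": 0,"wx": 0,"wy": 0,"wz": 0},
    {"hand": 1,"tx": 0,"ty": 0,"tz": 0,"wx": 0,"wy": 0,"wz": 0},
    {"hand": 1,"tx": 0,"ty": 0,"tz": 0,"wx": 0,"wy": 0,"wz": 0},
  ],
)

```text
time: 4.3
tool_pos: [573.6, -175.0, 187.1]
tcp_rot: [3.141, 0.001, 1.757]
contact_force: [-0.3, -0.5, 1.1]
grip_width: 64.1
```

Run:
```python
from h import *
o=get_obs();print(o)
im=capture("wrist")[:,:,::-1];cv2.imwrite("pics/w3.png",im)
```

```text
{'time': 4.3, 'joint_positions': array([-4.23898643e-01,  5.21776571e-01,  1.38954003e+00, -1.43786747e-04,
        1.22957595e+00, -2.18077591e+00]), 'dq': array([-3.73013157e-05,  1.56494532e-03,  2.94485712e-05,  9.84714330e-04,
        7.89460103e-04, -3.59931028e-04]), 'tau': array([ 3.57991755e-01, -5.07393479e+01, -2.34085679e+01,  8.84979009e-02,
        2.48760323e-02, -8.91725699e-05]), 'tool_pos': array([ 573.55185926, -175.04582432,  187.05371607]), 'tcp_rot': array([3.14109646e+00, 5.12136943e-04, 1.75692521e+00]), 'contact_force': array([-0.31705677, -0.47916941,  1.09764542]), 'moment': array([-0.01593873,  0.07511934,  0.03293294]), 'grip_width': 64.14909679258106}
```

View pics/w3.png

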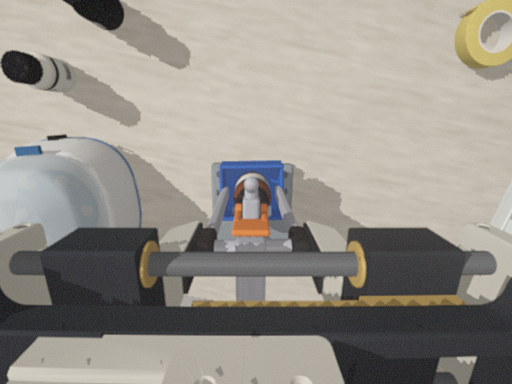

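drive_tool(
  deltas=[
    {"hand": 1,"tx": 0,"ty": 0,"tz": -0.04,"wx": 0,"wy": 0,"wz": 0},
    {"hand": 1,"tx": 0,"ty": 0,"tz": 0,"wx": 0,"wy": 0,"wz": 0.23},
    {"hand": 1,"tx": 0,"ty": 0,"tz": 0,"wx": 0,"wy": 0,"wz": 0.23},
    {"hand": 1,"tx": 0,"ty": 0,"tz": 0,"wx": 0,"wy": 0,"wz": 0},
    {"hand": 1,"tx": 0,"ty": 0,"tz": 0,"wx": 0,"wy": 0,"wz": 0},
  ],
)

```text
time: 4.77
tool_pos: [573.3, -174.7, 187.9]
tcp_rot: [-3.141, -0.001, 1.717]
contact_force: [0.1, 0.0, -3.1]
grip_width: 63.6
```

```bash
cat >> h.py <<'E'
u=np.array([np.cos(.145),np.sin(.145),0])
def st():
    import time
    o=get_obs();p=o["tool_pos"];f=o["contact_force"]
    print("t",round(o["time"],2),"p",p.round(2),"yaw",round(o["tcp_rot"][2],4),"out",round(-(p-np.array([573.55,-175.05,187]))@u,2),"F",f.round(2),"Fin",round(f@u,2),"M",o["moment"].round(2),"g",round(o["grip_width"],1))
E
python3 -c "
from h import *
st()"
```

```text
t 4.77 p [ 573.25 -174.73  187.89] yaw 1.7166 out 0.25 F [ 0.06  0.01 -3.05] Fin 0.06 M [0.06 0.05 0.02] g 63.6
```

drive_tool(
  deltas=[
    {"hand": 1,"tx": 0,"ty": -0.05,"tz": 0,"wx": 0,"wy": 0,"wz": 0},
    {"hand": 1,"tx": 0,"ty": -0.05,"tz": 0,"wx": 0,"wy": 0,"wz": 0},
    {"hand": 1,"tx": 0,"ty": -0.05,"tz": 0,"wx": 0,"wy": 0,"wz": 0},
    {"hand": 1,"tx": 0,"ty": 0,"tz": 0,"wx": 0,"wy": 0,"wz": 0},
    {"hand": 1,"tx": 0,"ty": 0,"tz": 0,"wx": 0,"wy": 0,"wz": 0},
  ],
)

```text
time: 5.18
tool_pos: [567.4, -175.8, 188.4]
tcp_rot: [3.141, -0.0, 1.717]
contact_force: [-0.4, 0.6, -3.2]
grip_width: 63.7
```

```bash
python3 -c "
from h import *
st()"
```

```text
t 5.18 p [ 567.37 -175.8   188.38] yaw 1.7166 out 6.22 F [-0.41  0.58 -3.15] Fin -0.32 M [ 0.04  0.06 -0.05] g 63.7
```

drive_tool(
  deltas=[
    {"hand": 1,"tx": 0,"ty": -0.04,"tz": 0,"wx": 0,"wy": 0,"wz": 0},
    {"hand": 1,"tx": 0,"ty": 0,"tz": 0,"wx": 0,"wy": 0,"wz": 0},
    {"hand": 1,"tx": 0,"ty": -0.03,"tz": 0,"wx": 0,"wy": 0,"wz": 0},
    {"hand": 1,"tx": 0,"ty": 0,"tz": 0,"wx": 0,"wy": 0,"wz": 0},
    {"hand": 1,"tx": 0,"ty": 0,"tz": 0,"wx": 0,"wy": 0,"wz": 0},
  ],
)

```text
time: 5.6
tool_pos: [565.4, -176.1, 188.5]
tcp_rot: [3.14, 0.0, 1.717]
contact_force: [4.9, 1.3, -4.2]
grip_width: 63.7
```

```bash
python3 -c "
from h import *
st()"
```

```text
t 5.6 p [ 565.45 -176.08  188.5 ] yaw 1.7169 out 8.17 F [ 4.94  1.29 -4.21] Fin 5.08 M [ 0.23 -0.74  0.04] g 63.7
```

drive_tool(
  deltas=[
    {"hand": 1,"tx": 0,"ty": -0.025,"tz": 0,"wx": 0,"wy": 0,"wz": 0},
    {"hand": 1,"tx": 0,"ty": 0,"tz": 0,"wx": 0,"wy": 0,"wz": 0},
    {"hand": 1,"tx": 0,"ty": -0.025,"tz": 0,"wx": 0,"wy": 0,"wz": 0},
    {"hand": 1,"tx": 0,"ty": 0,"tz": 0,"wx": 0,"wy": 0,"wz": 0},
    {"hand": 1,"tx": 0,"ty": 0,"tz": 0,"wx": 0,"wy": 0,"wz": 0},
  ],
)

```text
time: 6.02
tool_pos: [564.2, -176.3, 188.7]
tcp_rot: [3.138, 0.001, 1.717]
contact_force: [8.4, 2.0, -5.9]
grip_width: 63.6
```

```bash
python3 -c "
from h import *
st()"
```

```text
t 6.02 p [ 564.21 -176.33  188.67] yaw 1.717 out 9.42 F [ 8.35  2.   -5.94] Fin 8.55 M [ 0.24 -1.22 -0.01] g 63.6
```

drive_tool(
  deltas=[
    {"hand": 1,"tx": 0,"ty": 0,"tz": 0.015,"wx": 0,"wy": 0,"wz": 0},
    {"hand": 1,"tx": 0,"ty": 0,"tz": 0,"wx": 0,"wy": 0,"wz": 0},
    {"hand": 1,"tx": 0,"ty": -0.025,"tz": 0,"wx": 0,"wy": 0,"wz": 0},
    {"hand": 1,"tx": 0,"ty": 0,"tz": 0,"wx": 0,"wy": 0,"wz": 0},
    {"hand": 1,"tx": 0,"ty": 0,"tz": 0,"wx": 0,"wy": 0,"wz": 0},
  ],
)

```text
time: 6.43
tool_pos: [563.6, -176.5, 188.6]
tcp_rot: [3.137, 0.001, 1.717]
contact_force: [8.7, 1.5, -2.5]
grip_width: 64.0
```

```bash
python3 -c "
from h import *
st()"
```

```text
t 6.43 p [ 563.62 -176.46  188.61] yaw 1.717 out 10.03 F [ 8.73  1.48 -2.47] Fin 8.85 M [ 0.34 -1.32  0.04] g 64.0
```

drive_tool(
  deltas=[
    {"hand": 1,"tx": 0,"ty": -0.025,"tz": 0,"wx": 0,"wy": 0,"wz": 0},
    {"hand": 1,"tx": 0,"ty": 0,"tz": 0,"wx": 0,"wy": 0,"wz": 0},
    {"hand": 1,"tx": 0,"ty": -0.025,"tz": 0,"wx": 0,"wy": 0,"wz": 0},
    {"hand": 1,"tx": 0,"ty": 0,"tz": 0,"wx": 0,"wy": 0,"wz": 0},
    {"hand": 1,"tx": 0,"ty": 0,"tz": 0,"wx": 0,"wy": 0,"wz": 0},
  ],
)

```text
time: 6.85
tool_pos: [561.7, -176.8, 188.7]
tcp_rot: [3.137, 0.001, 1.717]
contact_force: [8.7, 2.1, -2.7]
grip_width: 63.7
```

```bash
python3 -c "
from h import *
st()
im=capture('side')[:,:,::-1];cv2.imwrite('pics/s3.png',cv2.resize(im[150:260,250:360],None,fx=5,fy=5,interpolation=cv2.INTER_CUBIC))"
```

```text
t 6.85 p [ 561.74 -176.8   188.66] yaw 1.717 out 11.94 F [ 8.67  2.06 -2.66] Fin 8.88 M [ 0.27 -1.34  0.05] g 63.7
```

View pics/s3.png

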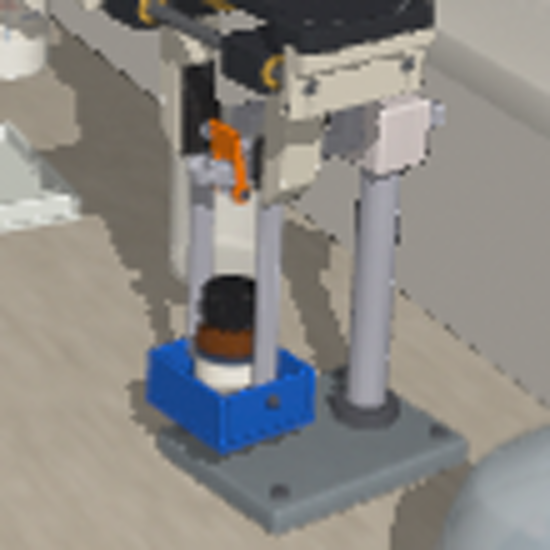

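drive_tool(
  deltas=[
    {"hand": 1,"tx": 0,"ty": -0.025,"tz": 0,"wx": 0,"wy": 0,"wz": 0},
    {"hand": 1,"tx": 0,"ty": 0,"tz": 0,"wx": 0,"wy": 0,"wz": 0},
    {"hand": 1,"tx": 0,"ty": -0.025,"tz": 0,"wx": 0,"wy": 0,"wz": 0},
    {"hand": 1,"tx": 0,"ty": 0,"tz": 0,"wx": 0,"wy": 0,"wz": 0},
    {"hand": 1,"tx": 0,"ty": -0.025,"tz": 0,"wx": 0,"wy": 0,"wz": 0},
    {"hand": 1,"tx": 0,"ty": 0,"tz": 0,"wx": 0,"wy": 0,"wz": 0},
    {"hand": 1,"tx": 0,"ty": 0,"tz": 0,"wx": 0,"wy": 0,"wz": 0},
  ],
)

```text
time: 7.48
tool_pos: [558.9, -177.2, 188.4]
tcp_rot: [3.136, 0.001, 1.717]
contact_force: [10.0, 2.1, -4.1]
grip_width: 64.0
```

```bash
python3 -c "
from h import *
st()"
```

```text
t 7.48 p [ 558.93 -177.25  188.43] yaw 1.717 out 14.78 F [ 9.98  2.05 -4.1 ] Fin 10.17 M [ 0.23 -1.55  0.06] g 64.0
```

drive_tool(
  deltas=[
    {"hand": 1,"tx": 0,"ty": -0.02,"tz": 0,"wx": 0,"wy": 0,"wz": 0},
    {"hand": 1,"tx": 0,"ty": 0,"tz": 0,"wx": 0,"wy": 0,"wz": 0},
    {"hand": 1,"tx": 0,"ty": -0.02,"tz": 0,"wx": 0,"wy": 0,"wz": 0},
    {"hand": 1,"tx": 0,"ty": 0,"tz": 0,"wx": 0,"wy": 0,"wz": 0},
    {"hand": 1,"tx": 0,"ty": 0,"tz": 0,"wx": 0,"wy": 0,"wz": 0},
  ],
)

```text
time: 7.9
tool_pos: [557.5, -177.5, 188.3]
tcp_rot: [3.136, 0.001, 1.717]
contact_force: [10.3, 0.4, -4.8]
grip_width: 63.8
```

```bash
python3 -c "
from h import *
st()"
```

```text
t 7.9 p [ 557.51 -177.47  188.33] yaw 1.717 out 16.22 F [10.31  0.44 -4.81] Fin 10.27 M [ 0.27 -1.67  0.07] g 63.8
```

drive_tool(
  deltas=[
    {"hand": 1,"tx": 0,"ty": -0.015,"tz": 0,"wx": 0,"wy": 0,"wz": 0},
    {"hand": 1,"tx": 0,"ty": 0,"tz": 0,"wx": 0,"wy": 0,"wz": 0},
    {"hand": 1,"tx": 0,"ty": -0.015,"tz": 0,"wx": 0,"wy": 0,"wz": 0},
    {"hand": 1,"tx": 0,"ty": 0,"tz": 0,"wx": 0,"wy": 0,"wz": 0},
    {"hand": 1,"tx": 0,"ty": 0,"tz": 0,"wx": 0,"wy": 0,"wz": 0},
  ],
)

```text
time: 8.32
tool_pos: [556.5, -177.7, 188.4]
tcp_rot: [3.136, 0.002, 1.717]
contact_force: [11.0, 1.6, -4.7]
grip_width: 64.0
```

```bash
python3 -c "
from h import *
st()"
```

```text
t 8.32 p [ 556.45 -177.65  188.43] yaw 1.717 out 17.29 F [10.99  1.62 -4.75] Fin 11.1 M [ 0.31 -1.73  0.01] g 64.0
```

drive_tool(
  deltas=[
    {"hand": 1,"tx": 0,"ty": -0.015,"tz": 0,"wx": 0,"wy": 0,"wz": 0},
    {"hand": 1,"tx": 0,"ty": 0,"tz": 0,"wx": 0,"wy": 0,"wz": 0},
    {"hand": 1,"tx": 0,"ty": -0.01,"tz": 0,"wx": 0,"wy": 0,"wz": 0},
    {"hand": 1,"tx": 0,"ty": 0,"tz": 0,"wx": 0,"wy": 0,"wz": 0},
    {"hand": 1,"tx": 0,"ty": 0,"tz": 0,"wx": 0,"wy": 0,"wz": 0},
  ],
)

```text
time: 8.73
tool_pos: [555.6, -177.8, 188.6]
tcp_rot: [3.135, 0.002, 1.717]
contact_force: [10.8, 1.9, -3.8]
grip_width: 63.9
```

```bash
python3 -c "
from h import *
st()"
```

```text
t 8.73 p [ 555.55 -177.76  188.56] yaw 1.7171 out 18.2 F [10.8   1.86 -3.84] Fin 10.96 M [ 0.32 -1.77  0.  ] g 63.9
```

drive_tool(
  deltas=[
    {"hand": 1,"tx": 0,"ty": -0.015,"tz": 0,"wx": 0,"wy": 0,"wz": 0},
    {"hand": 1,"tx": 0,"ty": 0,"tz": 0,"wx": 0,"wy": 0,"wz": 0},
    {"hand": 1,"tx": 0,"ty": 0,"tz": 0,"wx": 0,"wy": 0,"wz": 0},
  ],
)

```text
time: 8.98
tool_pos: [555.0, -177.9, 188.7]
tcp_rot: [3.135, 0.002, 1.717]
contact_force: [10.6, 1.9, -4.6]
grip_width: 63.7
```

```bash
python3 -c "
from h import *
st()"
```

```text
t 8.98 p [ 554.97 -177.88  188.66] yaw 1.717 out 18.79 F [10.61  1.85 -4.55] Fin 10.77 M [ 0.36 -1.69  0.09] g 63.7
```

drive_tool(
  deltas=[
    {"hand": 1,"tx": 0,"ty": -0.015,"tz": 0,"wx": 0,"wy": 0,"wz": 0},
    {"hand": 1,"tx": 0,"ty": 0,"tz": 0,"wx": 0,"wy": 0,"wz": 0},
    {"hand": 1,"tx": 0,"ty": 0,"tz": 0,"wx": 0,"wy": 0,"wz": 0},
  ],
)

```text
time: 9.23
tool_pos: [554.4, -178.0, 188.8]
tcp_rot: [3.135, 0.002, 1.717]
contact_force: [10.9, 1.7, -3.8]
grip_width: 63.7
```

```bash
python3 -c "
from h import *
st()
im=capture('wrist')[:,:,::-1];cv2.imwrite('pics/w4.png',cv2.resize(im[140:260,190:310],None,fx=5,fy=5,interpolation=cv2.INTER_CUBIC))
im=capture('side')[:,:,::-1];cv2.imwrite('pics/s4.png',cv2.resize(im[150:230,260:340],None,fx=7,fy=7,interpolation=cv2.INTER_CUBIC))"
```

```text
t 9.23 p [ 554.42 -178.    188.78] yaw 1.717 out 19.35 F [10.92  1.66 -3.79] Fin 11.04 M [ 0.36 -1.72  0.06] g 63.7
```

View pics/s4.png

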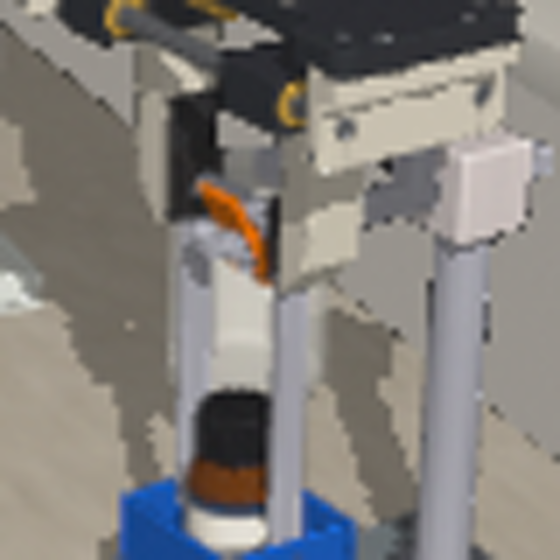

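View pics/w4.png

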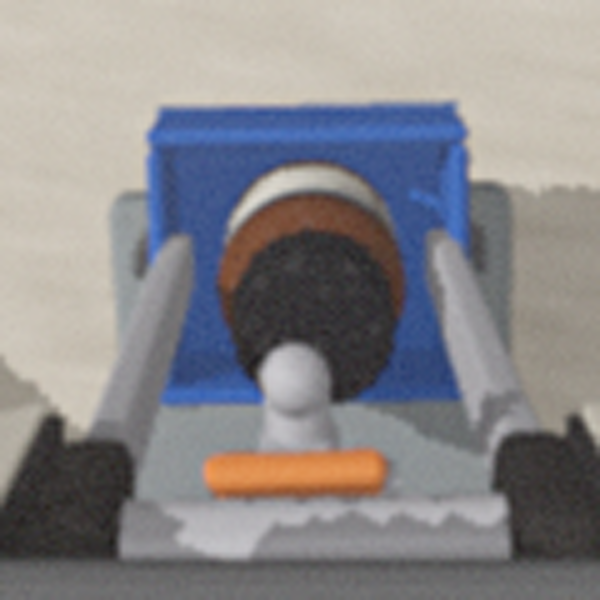

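drive_tool(
  deltas=[
    {"hand": 1,"tx": 0,"ty": -0.015,"tz": 0,"wx": 0,"wy": 0,"wz": 0},
    {"hand": 1,"tx": 0,"ty": 0,"tz": 0,"wx": 0,"wy": 0,"wz": 0},
    {"hand": 1,"tx": 0,"ty": 0,"tz": 0,"wx": 0,"wy": 0,"wz": 0},
  ],
)

```text
time: 9.58
tool_pos: [554.0, -178.0, 188.9]
tcp_rot: [3.135, 0.002, 1.717]
contact_force: [11.8, 2.4, -2.6]
grip_width: 63.9
```

```bash
python3 -c "
from h import *
st()"
```

```text
t 9.58 p [ 554.02 -178.03  188.9 ] yaw 1.717 out 19.75 F [11.84  2.37 -2.62] Fin 12.06 M [ 0.33 -1.77  0.04] g 63.9
```

drive_tool(
  deltas=[
    {"hand": 1,"tx": 0,"ty": -0.01,"tz": 0,"wx": 0,"wy": 0,"wz": 0},
    {"hand": 1,"tx": 0,"ty": 0,"tz": 0,"wx": 0,"wy": 0,"wz": 0},
    {"hand": 1,"tx": 0,"ty": 0,"tz": 0,"wx": 0,"wy": 0,"wz": 0},
  ],
)

```text
time: 9.83
tool_pos: [553.9, -178.1, 188.9]
tcp_rot: [3.134, 0.002, 1.717]
contact_force: [12.0, 1.8, -3.4]
grip_width: 64.0
```

```bash
python3 -c "
from h import *
st()"
```

```text
t 9.83 p [ 553.95 -178.05  188.95] yaw 1.717 out 19.83 F [12.04  1.77 -3.36] Fin 12.17 M [ 0.39 -2.01  0.06] g 64.0
```

drive_tool(
  deltas=[
    {"hand": 1,"tx": 0,"ty": 0,"tz": -0.05,"wx": 0,"wy": 0,"wz": 0},
    {"hand": 1,"tx": 0,"ty": 0,"tz": 0,"wx": 0,"wy": 0,"wz": 0},
    {"hand": 1,"tx": 0,"ty": 0,"tz": -0.05,"wx": 0,"wy": 0,"wz": 0},
    {"hand": 1,"tx": 0,"ty": 0,"tz": 0,"wx": 0,"wy": 0,"wz": 0},
    {"hand": 1,"tx": 0,"ty": 0,"tz": 0,"wx": 0,"wy": 0,"wz": 0},
  ],
)

```text
time: 10.25
tool_pos: [552.8, -178.1, 192.8]
tcp_rot: [3.137, 0.001, 1.717]
contact_force: [7.5, 2.7, -2.0]
grip_width: 64.1
```

```bash
python3 -c "
from h import *
st()"
```

```text
t 10.25 p [ 552.79 -178.06  192.76] yaw 1.7171 out 20.98 F [ 7.51  2.66 -2.01] Fin 7.81 M [ 0.36 -1.24  0.04] g 64.1
```

drive_tool(
  deltas=[
    {"hand": 1,"tx": 0,"ty": 0,"tz": -0.06,"wx": 0,"wy": 0,"wz": 0},
    {"hand": 1,"tx": 0,"ty": 0,"tz": -0.06,"wx": 0,"wy": 0,"wz": 0},
    {"hand": 1,"tx": 0,"ty": 0,"tz": 0,"wx": 0,"wy": 0,"wz": 0},
    {"hand": 1,"tx": 0,"ty": 0,"tz": 0,"wx": 0,"wy": 0,"wz": 0},
  ],
)

```text
time: 10.58
tool_pos: [552.3, -178.1, 197.5]
tcp_rot: [3.138, 0.001, 1.717]
contact_force: [6.2, 1.5, -0.9]
grip_width: 63.5
```

```bash
python3 -c "
from h import *
st()"
```

```text
t 10.58 p [ 552.28 -178.06  197.46] yaw 1.7171 out 21.49 F [ 6.23  1.54 -0.93] Fin 6.39 M [ 0.29 -0.99  0.02] g 63.5
```

drive_tool(
  deltas=[
    {"hand": 1,"tx": 0,"ty": 0,"tz": -0.08,"wx": 0,"wy": 0,"wz": 0},
    {"hand": 1,"tx": 0,"ty": 0,"tz": -0.08,"wx": 0,"wy": 0,"wz": 0},
    {"hand": 1,"tx": 0,"ty": 0,"tz": 0,"wx": 0,"wy": 0,"wz": 0},
  ],
)

```text
time: 10.83
tool_pos: [551.9, -178.2, 204.1]
tcp_rot: [3.139, 0.001, 1.717]
contact_force: [3.6, 1.9, 0.9]
grip_width: 63.8
```

```bash
python3 -c "
from h import *
st()"
```

```text
t 10.83 p [ 551.93 -178.16  204.11] yaw 1.7169 out 21.84 F [3.64 1.89 0.89] Fin 3.88 M [ 0.36 -0.63 -0.  ] g 63.8
```

drive_tool(
  deltas=[
    {"hand": 1,"tx": 0,"ty": 0,"tz": -0.1,"wx": 0,"wy": 0,"wz": 0},
    {"hand": 1,"tx": 0,"ty": 0,"tz": -0.1,"wx": 0,"wy": 0,"wz": 0},
    {"hand": 1,"tx": 0,"ty": 0,"tz": -0.15,"wx": 0,"wy": 0,"wz": 0},
    {"hand": 1,"tx": 0,"ty": 0,"tz": -0.15,"wx": 0,"wy": 0,"wz": 0},
    {"hand": 1,"tx": 0,"ty": 0,"tz": 0,"wx": 0,"wy": 0,"wz": 0},
    {"hand": 1,"tx": 0,"ty": 0,"tz": 0,"wx": 0,"wy": 0,"wz": 0},
  ],
)

```text
time: 11.33
tool_pos: [550.9, -178.3, 223.3]
tcp_rot: [3.141, 0.0, 1.717]
contact_force: [0.9, -0.3, -2.8]
grip_width: 63.8
```

```bash
python3 -c "
from h import *
st()
im=capture('side')[:,:,::-1];cv2.imwrite('pics/s5.png',cv2.resize(im[140:250,250:350],None,fx=5.4,fy=5.4,interpolation=cv2.INTER_CUBIC))"
```

```text
t 11.33 p [ 550.86 -178.35  223.33] yaw 1.7166 out 22.93 F [ 0.91 -0.34 -2.8 ] Fin 0.85 M [0.07 0.04 0.  ] g 63.8
```

View pics/s5.png

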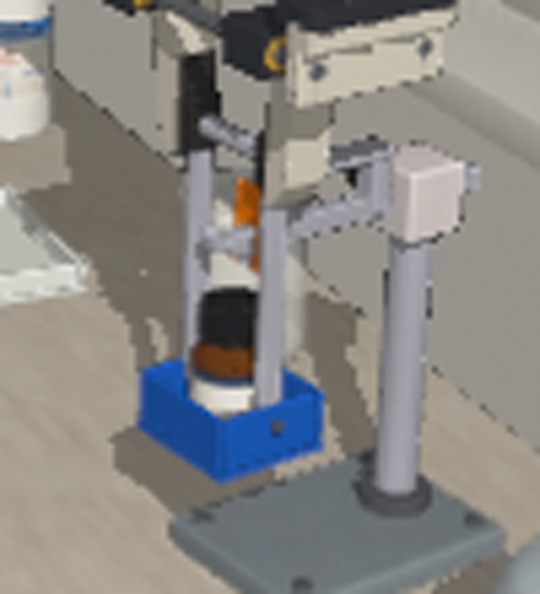

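drive_tool(
  deltas=[
    {"hand": 1,"tx": 0,"ty": -0.15,"tz": 0,"wx": 0,"wy": 0,"wz": 0},
    {"hand": 1,"tx": 0,"ty": -0.25,"tz": 0,"wx": 0,"wy": 0,"wz": 0},
    {"hand": 1,"tx": 0,"ty": -0.35,"tz": 0,"wx": 0,"wy": 0,"wz": 0},
    {"hand": 1,"tx": 0,"ty": -0.4,"tz": 0,"wx": 0,"wy": 0,"wz": 0},
    {"hand": 1,"tx": 0,"ty": -0.4,"tz": 0,"wx": 0,"wy": 0,"wz": 0},
    {"hand": 1,"tx": 0,"ty": -0.3,"tz": 0,"wx": 0,"wy": 0,"wz": 0},
    {"hand": 1,"tx": 0,"ty": -0.15,"tz": 0,"wx": 0,"wy": 0,"wz": 0},
    {"hand": 1,"tx": 0,"ty": 0,"tz": 0,"wx": 0,"wy": 0,"wz": 0},
    {"hand": 1,"tx": 0,"ty": 0,"tz": 0,"wx": 0,"wy": 0,"wz": 0},
  ],
)

```text
time: 12.13
tool_pos: [471.9, -189.9, 223.0]
tcp_rot: [3.141, 0.0, 1.716]
contact_force: [-0.2, -0.2, -3.8]
grip_width: 64.0
```

```bash
python3 -c "
from h import *
st()
im=capture('side')[:,:,::-1];cv2.imwrite('pics/s6.png',cv2.resize(im[120:280,200:380],None,fx=3.7,fy=3.7,interpolation=cv2.INTER_CUBIC))
todelta([555,217.5,260])"
```

```text
t 12.13 p [ 471.87 -189.95  223.04] yaw 1.7163 out 102.77 F [-0.22 -0.18 -3.79] Fin -0.25 M [ 0.03 -0.01  0.03] g 64.0
tool d/40: [ 9.776  3.529 -0.924]
```

View pics/s6.png

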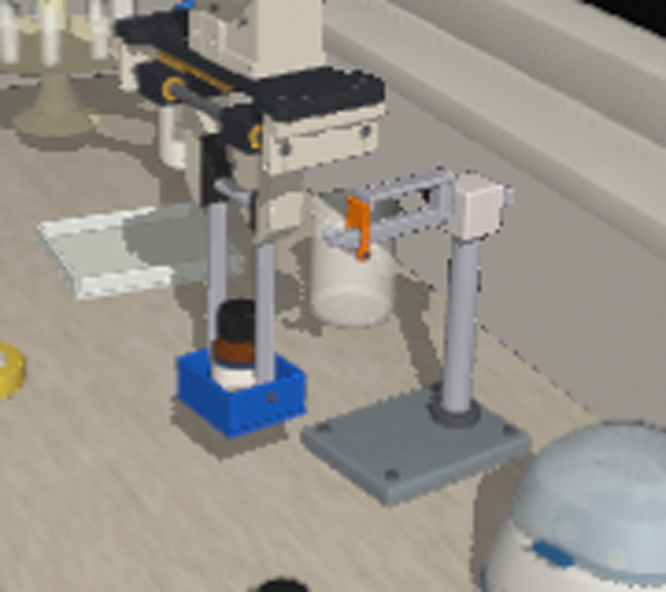

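drive_tool(
  deltas=[
    {"hand": 1,"tx": 0.1,"ty": 0,"tz": -0.2,"wx": 0,"wy": 0,"wz": 0},
    {"hand": 1,"tx": 0.3,"ty": 0,"tz": -0.2,"wx": 0,"wy": 0,"wz": 0},
    {"hand": 1,"tx": 0.5,"ty": 0,"tz": -0.2,"wx": 0,"wy": 0,"wz": 0},
    {"hand": 1,"tx": 0.7,"ty": 0.1,"tz": -0.2,"wx": 0,"wy": 0,"wz": 0},
    {"hand": 1,"tx": 0.8,"ty": 0.3,"tz": -0.1,"wx": 0,"wy": 0,"wz": 0},
    {"hand": 1,"tx": 0.8,"ty": 0.4,"tz": 0,"wx": 0,"wy": 0,"wz": 0},
    {"hand": 1,"tx": 0.8,"ty": 0.4,"tz": 0,"wx": 0,"wy": 0,"wz": 0},
    {"hand": 1,"tx": 0.8,"ty": 0.4,"tz": 0,"wx": 0,"wy": 0,"wz": 0},
    {"hand": 1,"tx": 0.8,"ty": 0.4,"tz": 0,"wx": 0,"wy": 0,"wz": 0},
    {"hand": 1,"tx": 0.8,"ty": 0.4,"tz": 0,"wx": 0,"wy": 0,"wz": 0},
    {"hand": 1,"tx": 0.8,"ty": 0.4,"tz": 0,"wx": 0,"wy": 0,"wz": 0},
    {"hand": 1,"tx": 0.8,"ty": 0.3,"tz": 0,"wx": 0,"wy": 0,"wz": 0},
    {"hand": 1,"tx": 0.7,"ty": 0.2,"tz": 0,"wx": 0,"wy": 0,"wz": 0},
    {"hand": 1,"tx": 0.5,"ty": 0.1,"tz": 0,"wx": 0,"wy": 0,"wz": 0},
    {"hand": 1,"tx": 0.3,"ty": 0.1,"tz": 0,"wx": 0,"wy": 0,"wz": 0},
    {"hand": 1,"tx": 0.2,"ty": 0,"tz": 0,"wx": 0,"wy": 0,"wz": 0},
    {"hand": 1,"tx": 0.1,"ty": 0,"tz": 0,"wx": 0,"wy": 0,"wz": 0},
    {"hand": 1,"tx": 0,"ty": 0,"tz": 0,"wx": 0,"wy": 0,"wz": 0},
  ],
)

```text
time: 13.68
tool_pos: [552.8, 218.7, 259.1]
tcp_rot: [-3.141, 0.0, 1.717]
contact_force: [-0.6, -0.6, -2.3]
grip_width: 64.1
```

```bash
python3 -c "
from h import *
st()
todelta([555,217.5,200],1.551)
im=capture('top')[:,:,::-1];cv2.imwrite('pics/t2.png',cv2.resize(im[130:250,110:240],None,fx=5,fy=5,interpolation=cv2.INTER_CUBIC))
im=capture('wrist')[:,:,::-1];cv2.imwrite('pics/w5.png',im)"
```

```text
t 13.68 p [552.8  218.66 259.11] yaw 1.7173 out -36.35 F [-0.55 -0.62 -2.34] Fin -0.63 M [ 0.08 -0.05 -0.01] g 64.1
tool d/40: [-0.037  0.05   1.478]
rotvec/5deg [-2.000e-03  1.000e-03  1.906e+00]
```

View pics/w5.png

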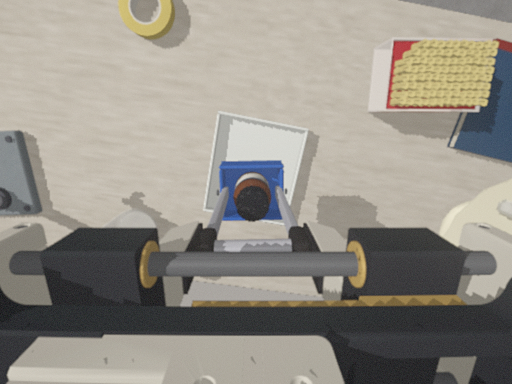

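drive_tool(
  deltas=[
    {"hand": 1,"tx": -0.04,"ty": 0.05,"tz": 0,"wx": 0,"wy": 0,"wz": 0},
    {"hand": 1,"tx": 0,"ty": 0,"tz": 0.1,"wx": 0,"wy": 0,"wz": 0.5},
    {"hand": 1,"tx": 0,"ty": 0,"tz": 0.3,"wx": 0,"wy": 0,"wz": 0.7},
    {"hand": 1,"tx": 0,"ty": 0,"tz": 0.4,"wx": 0,"wy": 0,"wz": 0.7},
    {"hand": 1,"tx": 0,"ty": 0,"tz": 0.5,"wx": 0,"wy": 0,"wz": 0},
    {"hand": 1,"tx": 0,"ty": 0,"tz": 0.4,"wx": 0,"wy": 0,"wz": 0},
    {"hand": 1,"tx": 0,"ty": 0,"tz": 0.3,"wx": 0,"wy": 0,"wz": 0},
    {"hand": 1,"tx": 0,"ty": 0,"tz": 0.15,"wx": 0,"wy": 0,"wz": 0},
    {"hand": 1,"tx": 0,"ty": 0,"tz": 0,"wx": 0,"wy": 0,"wz": 0},
    {"hand": 1,"tx": 0,"ty": 0,"tz": 0,"wx": 0,"wy": 0,"wz": 0},
  ],
)

```text
time: 14.62
tool_pos: [555.8, 216.6, 173.4]
tcp_rot: [3.141, -0.0, 1.55]
contact_force: [0.5, 0.3, -2.8]
grip_width: 63.5
```

```bash
python3 -c "
from h import *
st()
im=capture('side')[:,:,::-1];cv2.imwrite('pics/s7.png',cv2.resize(im[90:220,170:300],None,fx=4.6,fy=4.6,interpolation=cv2.INTER_CUBIC))
im=capture('wrist')[:,:,::-1];cv2.imwrite('pics/w6.png',im)"
```

```text
t 14.62 p [555.83 216.57 173.36] yaw 1.5502 out -39.05 F [ 0.5   0.29 -2.84] Fin 0.54 M [ 0.03 -0.03 -0.01] g 63.5
```

View pics/s7.png

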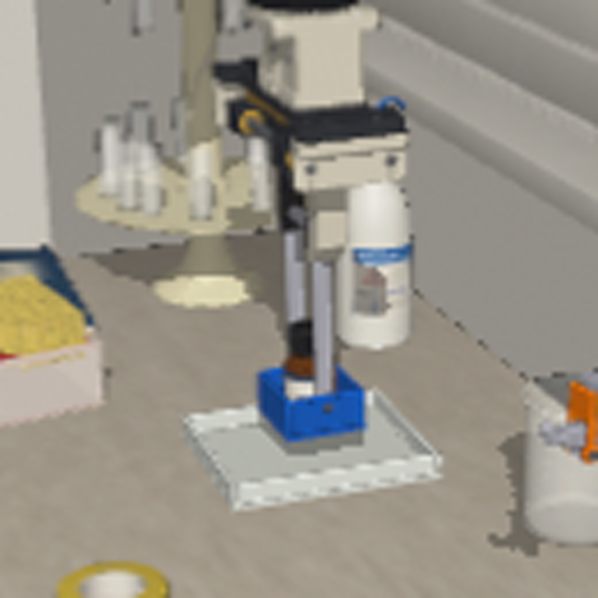

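View pics/w6.png

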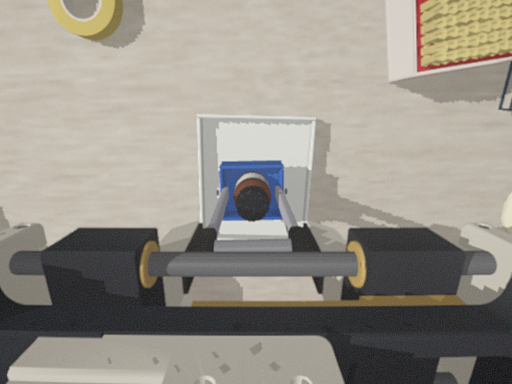

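drive_tool(
  deltas=[
    {"hand": 1,"tx": 0,"ty": 0,"tz": 0.15,"wx": 0,"wy": 0,"wz": 0},
    {"hand": 1,"tx": 0,"ty": 0,"tz": 0.2,"wx": 0,"wy": 0,"wz": 0},
    {"hand": 1,"tx": 0,"ty": 0,"tz": 0.15,"wx": 0,"wy": 0,"wz": 0},
    {"hand": 1,"tx": 0,"ty": 0,"tz": 0.07,"wx": 0,"wy": 0,"wz": 0},
    {"hand": 1,"tx": 0,"ty": 0,"tz": 0,"wx": 0,"wy": 0,"wz": 0},
    {"hand": 1,"tx": 0,"ty": 0,"tz": 0,"wx": 0,"wy": 0,"wz": 0},
  ],
)

```text
time: 15.22
tool_pos: [555.3, 217.1, 149.8]
tcp_rot: [-3.141, 0.0, 1.551]
contact_force: [0.5, -0.7, -2.7]
grip_width: 64.0
```

```bash
python3 -c "
from h import *
st()"
```

```text
t 15.22 p [555.32 217.11 149.82] yaw 1.5511 out -38.62 F [ 0.55 -0.68 -2.69] Fin 0.44 M [ 0.02 -0.06 -0.03] g 64.0
```

drive_tool(
  deltas=[
    {"hand": 1,"tx": 0,"ty": 0,"tz": 0.02,"wx": 0,"wy": 0,"wz": 0},
    {"hand": 1,"tx": 0,"ty": 0,"tz": 0.02,"wx": 0,"wy": 0,"wz": 0},
    {"hand": 1,"tx": 0,"ty": 0,"tz": 0.02,"wx": 0,"wy": 0,"wz": 0},
    {"hand": 1,"tx": 0,"ty": 0,"tz": 0,"wx": 0,"wy": 0,"wz": 0},
  ],
)

```text
time: 15.55
tool_pos: [555.4, 217.1, 147.7]
tcp_rot: [3.142, -0.0, 1.551]
contact_force: [0.6, -0.5, -3.0]
grip_width: 63.8
```

```bash
python3 -c "
from h import *
st()"
```

```text
t 15.55 p [555.39 217.08 147.69] yaw 1.551 out -38.69 F [ 0.59 -0.54 -3.04] Fin 0.51 M [ 0.02 -0.02  0.07] g 63.8
```

drive_tool(
  deltas=[
    {"hand": 1,"tx": 0,"ty": 0,"tz": 0.015,"wx": 0,"wy": 0,"wz": 0},
    {"hand": 1,"tx": 0,"ty": 0,"tz": 0.015,"wx": 0,"wy": 0,"wz": 0},
    {"hand": 1,"tx": 0,"ty": 0,"tz": 0,"wx": 0,"wy": 0,"wz": 0},
  ],
)

```text
time: 15.8
tool_pos: [555.5, 217.1, 146.6]
tcp_rot: [3.141, -0.0, 1.551]
contact_force: [1.3, 0.7, -3.8]
grip_width: 63.7
```

```bash
python3 -c "
from h import *
st()"
```

```text
t 15.8 p [555.46 217.1  146.56] yaw 1.5509 out -38.76 F [ 1.3   0.67 -3.81] Fin 1.38 M [ 0.04  0.05 -0.01] g 63.7
```

drive_tool(
  deltas=[
    {"hand": 1,"tx": 0,"ty": 0,"tz": 0.015,"wx": 0,"wy": 0,"wz": 0},
    {"hand": 1,"tx": 0,"ty": 0,"tz": 0.015,"wx": 0,"wy": 0,"wz": 0},
    {"hand": 1,"tx": 0,"ty": 0,"tz": 0,"wx": 0,"wy": 0,"wz": 0},
  ],
)

```text
time: 16.05
tool_pos: [555.8, 217.1, 146.5]
tcp_rot: [3.14, -0.0, 1.551]
contact_force: [-1.7, -0.1, 4.6]
grip_width: 64.0
```

```bash
python3 -c "
from h import *
st()"
```

```text
t 16.05 p [555.75 217.05 146.47] yaw 1.551 out -39.05 F [-1.67 -0.12  4.63] Fin -1.67 M [-0.13  0.39  0.06] g 64.0
```

drive_tool(
  deltas=[
    {"hand": 1,"tx": 0,"ty": 0,"tz": -0.015,"wx": 0,"wy": 0,"wz": 0},
    {"hand": 1,"tx": 0,"ty": 0,"tz": 0,"wx": 0,"wy": 0,"wz": 0},
    {"hand": 1,"tx": 0,"ty": 0,"tz": 0,"wx": 0,"wy": 0,"wz": 0},
  ],
)

```text
time: 16.3
tool_pos: [555.7, 217.1, 146.5]
tcp_rot: [3.141, -0.0, 1.551]
contact_force: [-1.1, -1.2, 4.7]
grip_width: 64.0
```

```bash
python3 -c "
from h import *
st()
im=capture('side')[:,:,::-1];cv2.imwrite('pics/s8.png',cv2.resize(im[130:210,190:290],None,fx=6,fy=6,interpolation=cv2.INTER_CUBIC))"
```

```text
t 16.3 p [555.66 217.07 146.47] yaw 1.551 out -38.96 F [-1.09 -1.2   4.67] Fin -1.25 M [-0.14  0.34 -0.02] g 64.0
```

View pics/s8.png

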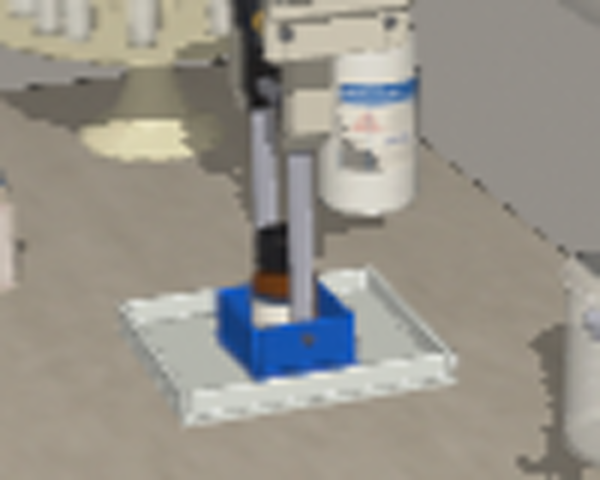

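drive_tool(
  deltas=[
    {"hand": 1,"tx": 0,"ty": 0,"tz": -0.01,"wx": 0,"wy": 0,"wz": 0},
    {"hand": 1,"tx": 0,"ty": 0,"tz": 0,"wx": 0,"wy": 0,"wz": 0},
    {"hand": 0.3,"tx": 0,"ty": 0,"tz": 0,"wx": 0,"wy": 0,"wz": 0},
    {"hand": -0.4,"tx": 0,"ty": 0,"tz": 0,"wx": 0,"wy": 0,"wz": 0},
    {"hand": -0.7,"tx": 0,"ty": 0,"tz": 0,"wx": 0,"wy": 0,"wz": 0},
    {"hand": -1,"tx": 0,"ty": 0,"tz": 0,"wx": 0,"wy": 0,"wz": 0},
    {"hand": -1,"tx": 0,"ty": 0,"tz": 0,"wx": 0,"wy": 0,"wz": 0},
    {"hand": -1,"tx": 0,"ty": 0,"tz": 0,"wx": 0,"wy": 0,"wz": 0},
    {"hand": -1,"tx": 0,"ty": 0,"tz": 0,"wx": 0,"wy": 0,"wz": 0},
  ],
)

```text
time: 17.1
tool_pos: [555.4, 217.1, 146.1]
tcp_rot: [-3.141, -0.0, 1.551]
contact_force: [1.1, 0.0, -0.5]
grip_width: 90.2
```

```bash
python3 -c "
from h import *
st()
im=capture('wrist')[:,:,::-1];cv2.imwrite('pics/w7.png',im)"
```

```text
t 17.1 p [555.35 217.15 146.09] yaw 1.551 out -38.66 F [ 1.08  0.02 -0.49] Fin 1.07 M [ 0.05 -0.   -0.  ] g 90.2
```

View pics/w7.png

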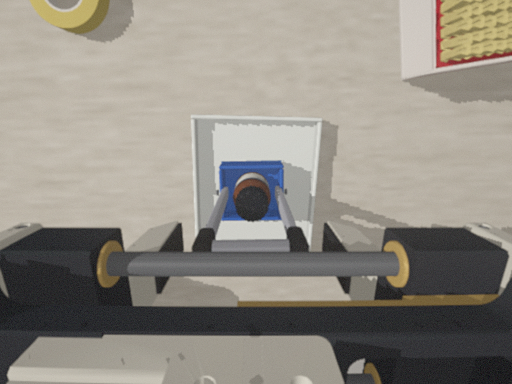

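Released and free on both sides (blocks at columns 203 and 299, pads clear). I'll retreat straight up.

drive_tool(
  deltas=[
    {"hand": -1,"tx": 0,"ty": 0,"tz": -0.2,"wx": 0,"wy": 0,"wz": 0},
    {"hand": -1,"tx": 0,"ty": 0,"tz": -0.4,"wx": 0,"wy": 0,"wz": 0},
    {"hand": -1,"tx": 0,"ty": 0,"tz": -0.6,"wx": 0,"wy": 0,"wz": 0},
    {"hand": -1,"tx": 0,"ty": 0,"tz": -0.8,"wx": 0,"wy": 0,"wz": 0},
    {"hand": -1,"tx": 0,"ty": 0,"tz": -0.8,"wx": 0,"wy": 0,"wz": 0},
    {"hand": -1,"tx": 0,"ty": -0.5,"tz": -0.5,"wx": 0,"wy": 0,"wz": 0},
    {"hand": -1,"tx": 0,"ty": -1,"tz": 0,"wx": 0,"wy": 0,"wz": 0},
    {"hand": -1,"tx": 0,"ty": -0.5,"tz": 0,"wx": 0,"wy": 0,"wz": 0},
    {"hand": -1,"tx": 0,"ty": 0,"tz": 0,"wx": 0,"wy": 0,"wz": 0},
    {"hand": -1,"tx": 0,"ty": 0,"tz": 0,"wx": 0,"wy": 0,"wz": 0},
  ],
)

```text
time: 17.98
tool_pos: [475.0, 218.9, 279.6]
tcp_rot: [3.14, -0.001, 1.552]
contact_force: [0.9, -0.4, 0.5]
grip_width: 91.9
```

```bash
python3 -c "
from h import *
st()
im=capture('wrist')[:,:,::-1];cv2.imwrite('pics/w8.png',im)
im=capture('side')[:,:,::-1];cv2.imwrite('pics/s9.png',cv2.resize(im[110:260,190:360],None,fx=4,fy=4,interpolation=cv2.INTER_CUBIC))"
```

```text
t 17.98 p [475.01 218.9  279.65] yaw 1.5518 out 40.58 F [ 0.89 -0.36  0.5 ] Fin 0.83 M [ 0.01 -0.03  0.08] g 91.9
```

View pics/s9.png

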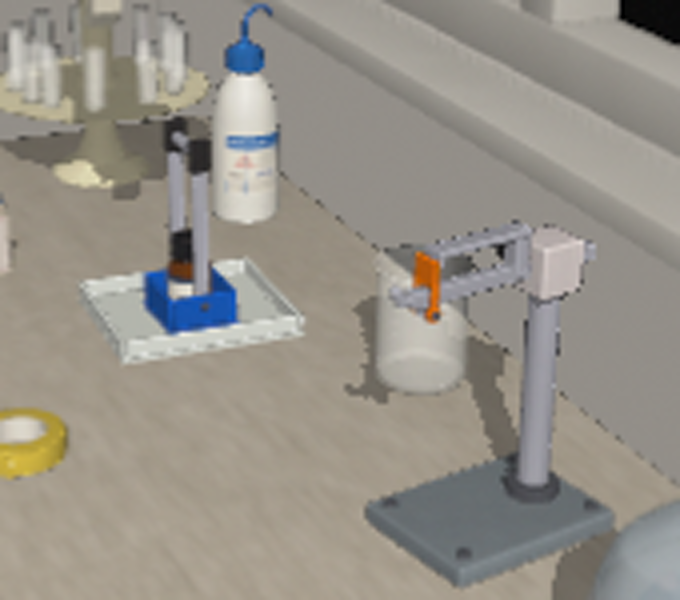

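View pics/w8.png

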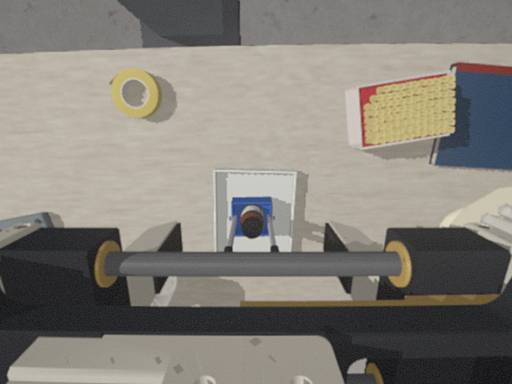

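The side view shows the carrier upright inside the tray (cup at about (190,300) in the crop). The hook is empty with its keeper closed at (427,285), and the bystanders look unmoved. I'm handing in.

```bash
python3 -c "
from plant import *
print(close_job())"
```

```text
the job is handed in; nothing more can be done
None
```

The carrier is off the hook and standing upright in the white drip tray. I handed the job in at about 18 s of the 72 s allowed.

- **Grip:** I took the bail by its two rubber blocks from above, with the hook between the fingers. The opening read about 64 mm throughout, which matches the bail's width.
- **Keeper:** I raised the bar about 1 mm off the saddle and pressed outward in small steps.
    - The keeper touched after about 8 mm of travel and yielded at about 9 N.
    - It reached its stop at about 19.8 mm, where the last 0.4 mm step moved the bar only about 0.1 mm. The highest outward force I read was about 12 N.
- **Lift off:** The bar rose about 35 mm with no catch, and the keeper sprang shut behind it. I then drew it about 90 mm past the lip's edge before raising it further.
- **Set-down:** The tray floor was felt at about the height I expected, with about 7.6 N on it. I let go and backed off upward.

**Last checks:** The side and wrist pictures show the carrier upright within the tray, the hook empty with its keeper closed, and nothing else visibly moved. The tool force read near zero, with the gripper clear of everything.

**Small disagreements:**
- While pressing, there was about 3 N of extra downward force at first. Lowering the bar slightly removed most of it, so I took it as friction on the keeper.
- Just before release the floor force had not fallen after I backed up 0.6 mm, so I raised a further 0.4 mm before opening the fingers.
- I only read the force at the end of each short move, so brief peaks in between were not seen.

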